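# Clear the stalled plate feeder

## Task

The bench plate feeder has stalled with its bottom plate part-way out. First set its forward-off-reverse switch to the centre off position; then slide that bottom plate (its window lets you hook it) flat along the chute, fully home against the yellow end stop, so that the other three plates drop down flat inside the magazine. Leave the chuck, the brass fitting and the safety glasses where they are.

Things in the scene. Friction and masses are not known exactly. Their poses are not given: they have to be found in the camera images.
- feeder: plate feeder fixed to the bench, 425 mm long (x), 118 mm wide (y). Origin: on the bench top under the outer face of the yellow gate, mid-width; +x points out along the chute, z up. A dark deck, top 12 mm above the bench, runs all along. The chute is x = 0 to 160 mm, 92 mm wide between blue rails with tops 24 mm above the bench. Grey drive housing: x -246 to -166 mm, top 60 mm above the bench.
- gate (a point): middle of the outer face of the magazine's yellow gate: feeder x = 0, y = 0, 49 mm above the bench. The blue magazine runs from here back to feeder x = -165 mm; inside 92 mm wide, 154 mm long, open above, its top 68 mm above the bench. The gate is 5 mm thick; the slot under it is 18 mm high from the deck: one 12 mm plate passes, two do not. Axes as the feeder's.
- switch (a joint): toggle lever angle, rad: about +0.4 forward (leaning towards the chute), 0 centre = off (upright; a narrow place, about 0.14 rad either side), about -0.4 reverse (leaning away from the chute); limits +-0.5. The lever has no spring: it is stiff, takes about 2 N at the ball to move, and stays where it is left. It starts in forward, 0.32 to 0.48.
- switch_ball (a point): centre of the red ball, 14 mm in diameter, on the end of the toggle lever, an 8 mm steel stem that swings in the feeder's x-z plane about a pivot 45 mm from the ball's centre; the pivot is on top of the drive housing, 60 mm above the bench, at feeder x = -206 mm, y = 0.
- switch_center (a point): fixed point where the ball's centre stands when the switch is off: feeder x = -206 mm, y = 0, 105 mm above the bench. Axes as the feeder's.
- chute_stop (a point): fixed point, middle of the face of the yellow end stop that the plate comes up against: feeder x = 160 mm, y = 0, 18 mm above the bench. Axes as the feeder's.
- plate1_center (a point): centre of the bottom plate, half-way up, 18 mm above the bench: aluminium, 150 mm long (its x, to the leading end), 88 wide, 12 thick, 0.15 kg, flat on the deck, 52 to 60 mm of it sticking out of the gate. When home its centre is 75 mm short of the stop face and its rear end 10 mm clear of the gate. Drawing it from under the stack takes about 5 to 12 N.
- plate1_window (a point): centre of the rectangular window through the bottom plate, half-way up the thickness: 36 mm along the chute, 56 mm across, right through to the deck. In front of it is a 12 mm wide bar, the plate's leading end, so the bar's inner face is 18 mm ahead of this point; the window starts 4 to 12 mm clear of the gate.
- plate2_center (a point): centre of the second plate from below, same as the bottom one, flat in the magazine; its centre is 30 mm above the bench at the start and 18 mm when it has dropped on the deck, at feeder x = -82 mm.
- plate3_center (a point): centre of the third plate, same shape, in the magazine: 42 mm above the bench at the start, 30 mm when dropped.
- plate4_center (a point): centre of the top plate, same shape, in the magazine: 54 mm above the bench at the start, 42 mm when dropped.
- keyless_chuck: bystander: a silver drill chuck with a blue and a red ring, 43 x 43 x 50 mm, standing behind the feeder; origin at its underside.
- brass_fitting: bystander: a brass hose fitting 23 x 50 x 31 mm lying behind the feeder; origin at its underside.
- safety_glasses: bystander: black-framed clear safety glasses 87 x 126 x 46 mm, lying to the left of the feeder; origin at the underside.
Things that resemble listed ones, but are neither listed nor needed, are in the scene too. Leave any black look-alike of the part that bears plate1_center alone.

How it is judged:
By the outcome, as a careful person would: the job done as asked, in the order asked, and still so for the second after the job is handed in, with the robot touching nothing.
It also fails if it takes over 48 s, if anything falls off the work surface, if the arm or the gripper's body presses on something with over 40 N, if the wrist force passes 120 N, or if a joint passes its speed limit or range.

## Robot

A 7-joint arm with a two-finger parallel gripper is mounted at the origin on a cart in front of the work surface, level with it; the furniture and walls round the work are solid. World frame = base frame: x ahead of the robot, y to its left, z up, the work surface at z = 0. Lengths are in m, angles in rad, forces in N, time in s.
With the tool pointing down it reaches from about 0.425 to 1.025 m from the base axis. Payload 9.4 kg.
Tool frame: the origin (TCP) lies at the very end of the fingers, on their centre line; the grasp point (between the pads) lies grip_point_offset behind it (grip_point_offset is the distance from the TCP to the grasp point, in m); y points along the fingers, x is the direction in which the jaws open and shut, and the axes are right-handed (so a half turn about y gives the same grasp; the last joint's range is limited). The gripper opens to 85 mm and grips with 20 to 120 N. Pads are 22 mm wide; open, the fingers measure 114 mm over their backs; the gripper's body (76 mm by 85 mm) begins 54 mm behind the grasp point. The pads swing forward as they close: fully open they stand 13 mm farther back than shut.
Start: joints at [-1.185, 0.599, -0.003, 1.599, 0.002, 0.943, -0.08], TCP at [0.324, 0.649, 0.231] pointing down, gripper open.
Joint ranges: [-2.57, 2.57], [-0.35, 1.97], [-1.29, 1.29], [0.11, 2.56], [-1.05, 4.19], [0.11, 1.86], [-2.63, 2.63]. Speed limits (rad/s): [2.22, 2.22, 3.01, 3.01, 3.14, 3.14, 3.14].

## Interface

Orientations are given as a unit quaternion [x, y, z, w].
In Python, from rig import * gives the robot as it stands.
- The arm moves only by the tool send_rows, never from a script. Its arguments are lists of equal length, an entry for each row: "translation": the shift along the world's x, y, z in mm, a list of three; "dr": the turn, a rotation vector about the world's x, y, z in rad, a list of three; "fingers": the finger opening in mm, from 0 to 85.4. A call has exactly 8 rows; each row is the pose to reach, as a shift and turn from the pose measured when the call began; what a row does not reach only later rows make up. A row lasts 1/12 s, in which the tool goes at most 41.7 mm and 7.16 degrees, less where a joint would pass 70% of its speed; a pose out of reach is approached as far as the arm can. A call with a gripper value outside its range is refused whole. The fingers move at their own pace and stop on an object; "force" is the grip in N (left out, the last holds). Time passes only in rows, so rows that repeat a pose let the fingers close, or fill a call up. It gives the time, the measured TCP pose, the force and the opening at its end, in the units of the state.
- get_state(): the state, without advancing time (a new reading comes with each control period).
- snapshot(name): name is "scene" or "top" or "wrist"; returns the picture (480x640x3 uint8, blue, green, red); there is no depth.
- camera_params(name): a dict with "fx", "fy", "cx", "cy" (pixels), "T" (4x4, takes a point from camera to world coordinates); the wrist camera has in their place "T_tool_cam" (4x4, takes a point from camera to tool coordinates, whose origin is the TCP and whose axes are the tool frame's). Camera axes: x right, y down, z forward; pixel columns grow to the right and rows downward; lengths in m; the calibration is good to about 2 mm. A picture is of the moment at which its call begins: read the wrist's pose just before it. camera_params takes no time and is no camera call.
- hand_in(): hands the job in, once; it reports no verdict.
The state is a dict: "clock": time; "joint_pos": joint angles; "qvel": joint speeds; "joint_torque": joint torques, N m; "eef_pos": TCP position; "eef_rot": TCP orientation; "ft_force": force on the tool from outside, world axes, zero at the start; "moment": the same for the moment, N m; "gripper_width": finger opening in m.
Only numpy, scipy, OpenCV 4.12 (cv2) and the standard library are available. Lean on these libraries where they do the work, as an engineer would, in place of code of your own. Each camera call takes 0.05 s, during which the arm holds its last target.

## Working session

There is one attempt and no reset: what is moved stays moved. The work goes in short steps, Python scripts to look and compute and a tool call to move; the robot and the scene stay as the last step left them, time stands still between calls to the robot, and variables do not carry over. Pictures are saved under pics/ and viewed, and the job is handed in when it is done.

Besides the shell and the picture viewer there is one more tool, called as name(argument=value, ...) on one line, values as JSON. send_rows: Moves the arm, as the interface text tells. Its arguments: {"type":"object","properties":{"translation":{"type":"array"},"dr":{"type":"array"},"fingers":{"type":"array"},"force":{"type":"number"}},"required":["translation","dr","fingers"]}

```bash
ls; mkdir -p pics; python3 - <<'E'
from rig import *
import cv2
s=get_state()
print({k:(np.round(v,3).tolist() if hasattr(v,'__len__') else v) for k,v in s.items()} if 'np' in globals() else s)
for n in ['scene','top']:
    cv2.imwrite(f'pics/{n}0.png',snapshot(n)); print(n,camera_params(n))
print(camera_params('wrist'))
E
```

```text
pics
{'clock': 0.0, 'joint_pos': array([-1.18470212,  0.60017013, -0.00254295,  1.60016237,  0.00182338,
        0.94290635, -0.07978706]), 'qvel': array([-2.02785767e-03,  7.84424093e-04, -2.03822541e-03, -1.01583475e-03,
        6.08129983e-04,  3.94470761e-05, -2.52514076e-06]), 'joint_torque': array([ 1.30237870e-03, -7.76459742e+01,  1.56543463e+00, -2.58020425e+01,
        1.24529254e-02,  8.72632954e-03, -3.84480552e-05]), 'eef_pos': array([0.32347758, 0.64828206, 0.23037286]), 'eef_rot': array([ 0.6016812 ,  0.37156965, -0.37249054, -0.60097132]), 'ft_force': array([0.21801771, 0.56900761, 0.50833233]), 'moment': array([0.00587407, 0.02908584, 0.01117612]), 'gripper_width': 0.08554688507091471}
scene {'fx': 508.5664172946132, 'fy': 508.5664172946132, 'cx': 323.87244141411054, 'cy': 231.5791252853591, 'T': array([[ 0.83447038, -0.32862703,  0.44233863,  0.09908072],
       [-0.55091528, -0.47959014,  0.68299755, -0.73697499],
       [-0.01231021, -0.81363234, -0.58124941,  0.77459639],
       [ 0.        ,  0.        ,  0.        ,  1.        ]])}
top {'fx': 560.9732613723626, 'fy': 560.9732613723626, 'cx': 331.2457445828052, 'cy': 238.07825686208602, 'T': array([[-0.0215699 , -0.99053649,  0.13554408,  0.4002284 ],
       [-0.99975265,  0.02063551, -0.00829499,  0.06003187],
       [ 0.00541947, -0.13568948, -0.99073659,  1.47869015],
       [ 0.        ,  0.        ,  0.        ,  1.        ]])}
{'fx': 379.80368153740733, 'fy': 379.80368153740733, 'cx': 315.55784993634006, 'cy': 235.72051152117126, 'T_tool_cam': array([[ 9.99999952e-01, -1.40158131e-04, -2.75372273e-04,
        -1.12987307e-03],
       [ 2.28366557e-04, -2.65087184e-01,  9.64224420e-01,
        -1.42973538e-01],
       [-2.08141553e-04, -9.64224437e-01, -2.65087139e-01,
         6.65010781e-02],
       [ 0.00000000e+00,  0.00000000e+00,  0.00000000e+00,
         1.00000000e+00]])}
```

View pics/scene0.png

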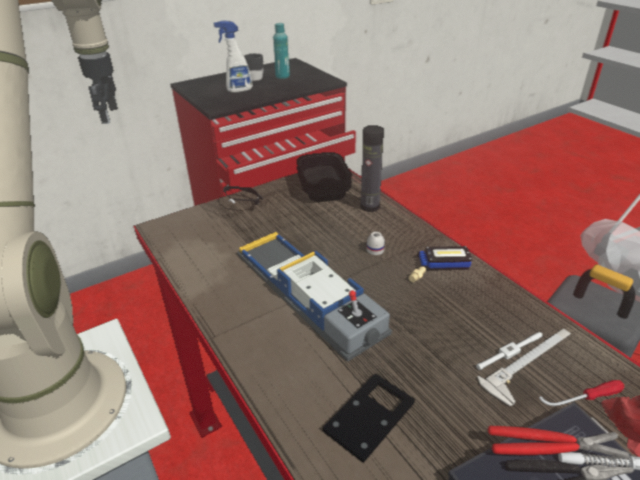

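View pics/top0.png

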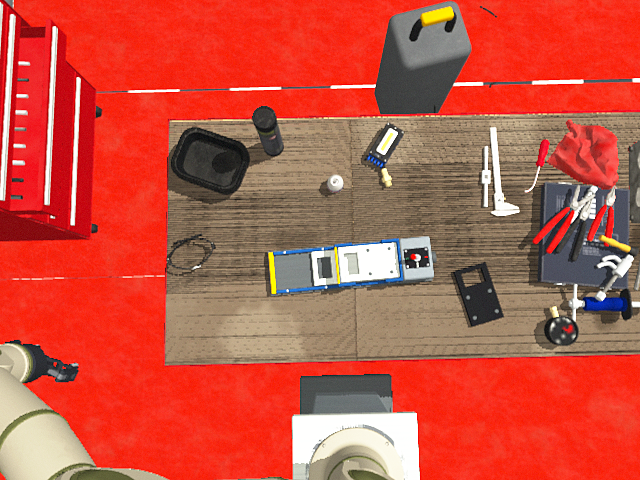

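The top view shows the feeder at about (350,265), with the chute pointing left (+y). The yellow end stop is at (271,272), the gate at (338,264) and the red ball at (417,258). A black look-alike plate lies at (477,294). Next I'll take close crops and measurements.

```bash
cat > h.py <<'E'
import numpy as np, cv2
from scipy.spatial.transform import Rotation as R
from rig import *
def ray(cam,uv,T=None):
    p=camera_params(cam); T=p['T'] if T is None else T
    d=T[:3,:3]@np.array([(uv[0]-p['cx'])/p['fx'],(uv[1]-p['cy'])/p['fy'],1.])
    return T[:3,3],d/np.linalg.norm(d)
def onz(cam,uv,z,T=None):
    o,d=ray(cam,uv,T); return o+d*(z-o[2])/d[2]
def two(a,b):
    (o1,d1),(o2,d2)=a,b
    s=np.linalg.lstsq(np.c_[d1,-d2],o2-o1,rcond=None)[0]
    p,q=o1+d1*s[0],o2+d2*s[1]; return (p+q)/2,np.linalg.norm(p-q)
def wT():
    s=get_state(); T=np.eye(4); T[:3,:3]=R.from_quat(s['eef_rot']).as_matrix(); T[:3,3]=s['eef_pos']
    return T@camera_params('wrist')['T_tool_cam'],s
def proj(cam,P,T=None):
    p=camera_params(cam); T=p['T'] if T is None else T
    c=np.linalg.inv(T)@np.r_[P,1]; return np.array([p['fx']*c[0]/c[2]+p['cx'],p['fy']*c[1]/c[2]+p['cy']])
def blobs(im,lo,hi,roi,amin=5):
    x0,y0,x1,y1=roi; h=cv2.cvtColor(im[y0:y1,x0:x1],cv2.COLOR_BGR2HSV); m=cv2.inRange(h,lo,hi)
    n,l,st,c=cv2.connectedComponentsWithStats(m)
    return [(st[i,4],np.round(c[i]+[x0,y0],1).tolist(),(st[i,:4]+[x0,y0,0,0]).tolist(),cv2.minAreaRect((np.argwhere(l==i)[:,::-1]+[x0,y0]).astype(np.float32))) for i in range(1,n) if st[i,4]>=amin]
E
python3 - <<'E'
from h import *
t=cv2.imread('pics/top0.png'); s=cv2.imread('pics/scene0.png')
cv2.imwrite('pics/tc.png',cv2.resize(t[225:305,255:445],None,fx=4.2,fy=4.2,interpolation=2))
cv2.imwrite('pics/sc.png',cv2.resize(s[225:365,230:400],None,fx=4.2,fy=4.2,interpolation=2))
for n,im,roi in (('top',t,(255,225,445,305)),('scene',s,(230,225,400,365))):
    print(n,'yel',blobs(im,(18,120,120),(32,255,255),roi,10)); 
    print(n,'red',blobs(im,(0,150,100),(6,255,255),roi,5))
E
```

```text
top yel [(np.int32(97), [336.7, 264.9], [334, 247, 6, 37], ((336.7213134765625, 264.9344177246094), (36.21430206298828, 2.7160730361938477), 84.80557250976562)), (np.int32(224), [271.8, 272.4], [268, 252, 8, 42], ((271.8608703613281, 272.5111389160156), (41.347900390625, 5.382803440093994), 85.42607879638672))]
top red [(np.int32(27), [412.6, 256.4], [410, 254, 6, 6], ((412.5, 256.5), (5.0, 5.0), 90.0)), (np.int32(6), [426.0, 256.5], [425, 256, 3, 2], ((426.0, 256.5), (1.0, 2.0), 90.0))]
scene yel [(np.int32(241), [258.9, 241.6], [239, 232, 39, 19], ((258.5967712402344, 241.8639373779297), (6.4131011962890625, 40.826255798339844), 66.37062072753906)), (np.int32(108), [298.1, 260.3], [281, 252, 33, 18], ((297.10003662109375, 260.6999816894531), (3.130495071411133, 36.224300384521484), 63.43495178222656))]
scene red [(np.int32(31), [352.4, 295.0], [350, 291, 5, 9], ((352.0, 295.0), (8.0, 4.0), 90.0))]
```

View pics/tc.png

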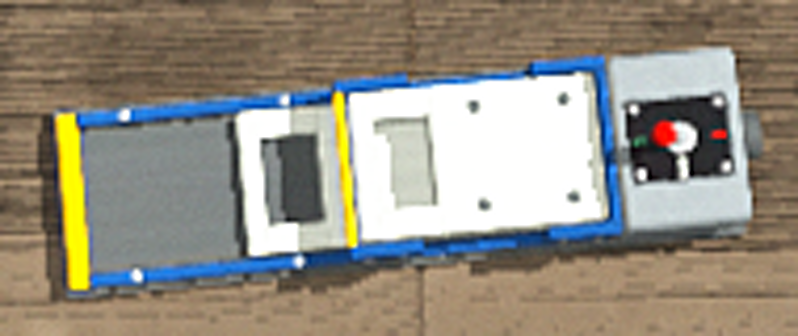

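View pics/sc.png

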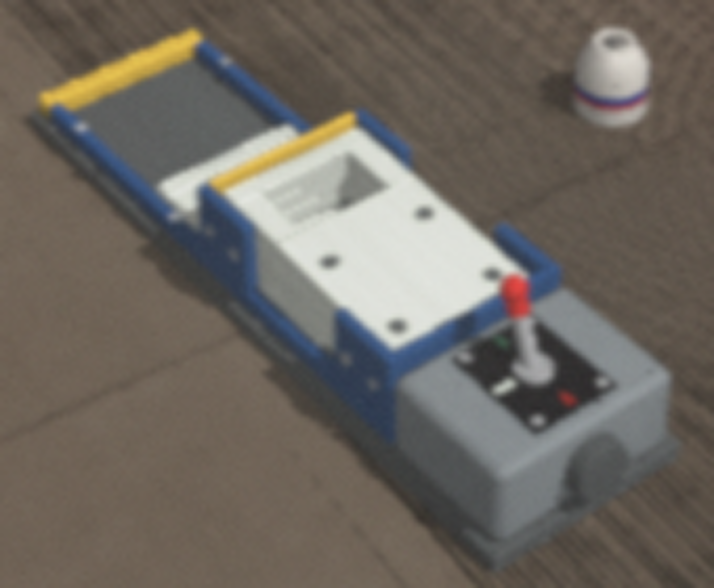

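The crops show the white bottom plate with its window left of the yellow gate, at about (325,265) in the top view. The lever leans left, towards the chute. The candidates for the plate are the white one at (325,265), the white stacked plates at (375,262) and the black look-alike at (477,294). I choose the white one sticking out of the gate. The candidates for the red ball are the lever ball at (413,256) and the red label mark at (426,256). I choose (413,256).

```bash
python3 - <<'E'
from h import *
np.set_printoptions(precision=4,suppress=True)
st,e1=two(ray('top',(271.8,272.4)),ray('scene',(258.9,241.6)))
ga,e2=two(ray('top',(336.7,264.9)),ray('scene',(298.1,260.3)))
ba,e3=two(ray('top',(412.6,256.4)),ray('scene',(352.2,294.6)))
print(st,e1,ga,e2,ba,e3)
# fixed heights
S=onz('top',(271.8,272.4),.030);G=onz('top',(336.7,264.9),.068);B=onz('top',(412.6,256.4),.060+.045*np.cos(.4))
print(S,G,B)
d=S[:2]-B[:2]; print('yaw',np.degrees(np.arctan2(d[1],d[0])),np.linalg.norm(d),np.linalg.norm((S-G)[:2]))
# window & plate lead edges z=.024 from crop
c=lambda u,v:(255+u/4.2,225+v/4.2)
for n,p in dict(barout=(238,183),win=[292,180],winL=(266,180),winR=(322,180),stopin=(84,200)).items(): print(n,onz('top',c(*p),.024))
E
```

```text
[0.514  0.2037 0.0217] 0.0026004095754742205 [0.5269 0.0349 0.0681] 0.004897632754811895 [ 0.5399 -0.1519  0.1013] 0.0022986468345873577
[0.5121 0.2034 0.03  ] [0.5247 0.0359 0.068 ] [ 0.5388 -0.1513  0.1014]
yaw 94.3000268841567 0.35571352096165537 0.16790494167709122
barout [0.5204 0.1004 0.024 ]
win [0.5215 0.067  0.024 ]
winL [0.5219 0.0831 0.024 ]
winR [0.5211 0.0484 0.024 ]
stopin [0.5119 0.1957 0.024 ]
```

```bash
grep -o 'grip_point_offset' -r . 2>/dev/null|head -2; python3 - <<'E'
from h import *
import rig
print([n for n in dir(rig) if not n.startswith('_')])
try: print(grip_point_offset)
except Exception as e: print(e)
s=get_state(); M=R.from_quat(s['eef_rot']).as_matrix(); print(M.round(3))
yaw=np.radians(94.3); fx=np.array([np.cos(yaw),np.sin(yaw),0]); fy=np.array([-fx[1],fx[0],0])
def tgt(x): y=np.array([0,0,-1.]); return np.c_[x,y,np.cross(x,y)]
for n,x in (('fx',fx),('-fx',-fx),('fy',fy),('-fy',-fy)):
    print(n,R.from_matrix(tgt(x)@M.T).as_rotvec().round(3))
O=np.array([.5247,.0384,0])
for n,a in dict(sw=-206,win=.0+27,home=137).items(): print(n,(O+fx*a/1e3).round(4), ((O+fx*a/1e3)-s['eef_pos']).round(4)*1e3)
E
```

```text
['PlanningError', 'camera_params', 'get_state', 'grip_point_offset', 'hand_in', 'snapshot']
0.0187
[[ 0.446 -0.    -0.895]
 [ 0.895 -0.001  0.446]
 [-0.001 -1.    -0.   ]]
fx [ 0.001 -0.     0.538]
-fx [-0.000e+00 -2.000e-03 -2.604e+00]
fy [1.000e-03 1.000e-03 2.109e+00]
-fy [ 1.000e-03 -1.000e-03 -1.033e+00]
sw [ 0.5401 -0.167   0.    ] [ 216.6 -815.4 -230.5]
win [0.5227 0.0653 0.    ] [ 199.2 -583.  -230.5]
home [0.5144 0.175  0.    ] [ 190.9 -473.3 -230.5]
```

send_rows(translation=[[11,-40,-2],[22,-80,-3],[32,-120,-5],[43,-160,-6],[54,-200,-8],[64,-240,-9],[75,-280,-11],[86,-320,-12]], dr=[[0,0,0.07],[0,0,0.14],[0,0,0.2],[0,0,0.27],[0,0,0.34],[0,0,0.4],[0,0,0.47],[0,0,0.538]], fingers=[85,85,85,85,85,85,85,85], force=30)

```text
clock: 0.77
eef_pos: [0.4094, 0.3263, 0.2182]
eef_rot: [-0.48, -0.519, 0.52, 0.479]
ft_force: [0.8, 0.3, -0.4]
gripper_width: 0.085
```

send_rows(translation=[[10,-38,-2],[20,-76,-4],[30,-114,-6],[40,-152,-8],[50,-190,-9],[60,-228,-11],[70,-266,-12],[80,-304,-12]], dr=[[0,0,0],[0,0,0],[0,0,0],[0,0,0],[0,0,0],[0,0,0],[0,0,0],[0,0,0]], fingers=[85,85,85,85,85,85,85,85])

```text
clock: 1.43
eef_pos: [0.4893, 0.0203, 0.2059]
eef_rot: [-0.48, -0.519, 0.52, 0.48]
ft_force: [0.3, 0.8, 0.5]
gripper_width: 0.085
```

```bash
python3 - <<'E'
from h import *
T,s=wT(); print(s['eef_pos'],s['joint_pos'].round(2)); cv2.imwrite('pics/w1.png',snapshot('wrist')); np.save('w1.npy',T)
E
```

```text
[0.48931133 0.02028459 0.20594857] [-0.06  0.36 -0.12  2.15  0.08  0.64  1.41]
```

View pics/w1.png

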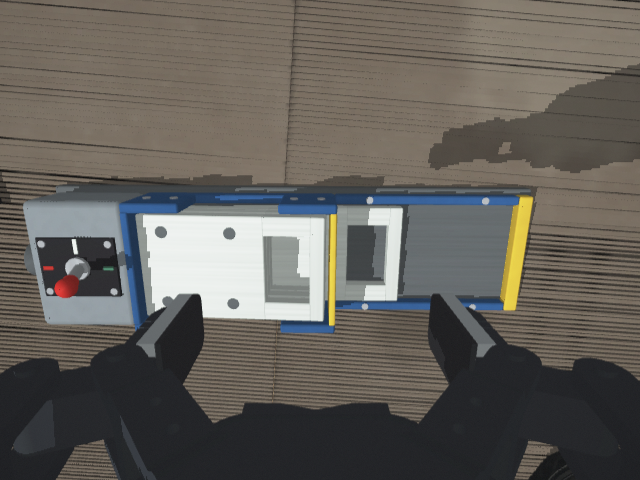

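The wrist view shows the whole feeder. The gate's outer edge is at about (335,265), the window at (366,253), the stop face at about (508,255) and the panel centre at (77,267). The red ball is at (66,287).

```bash
python3 - <<'E'
from h import *
np.set_printoptions(precision=4,suppress=True)
T=np.load('w1.npy'); im=cv2.imread('pics/w1.png')
y=blobs(im,(18,120,100),(34,255,255),(280,150,560,350),50); r=blobs(im,(0,150,80),(6,255,255),(20,200,140,320),30); print(y,r)
f=lambda u,v,z:onz('wrist',(u,v),z,T)
print('gate centre top',f(*y[0][1],.068),f(*y[1][1],.068))
print('stop top',f(*y[0][1],.027),f(*y[1][1],.027))
print('panel',f(77,267,.061))
print('ball', two(ray('wrist',r[-1][1],T),ray('top',(412.6,256.4))), two(ray('wrist',r[-1][1],T),ray('scene',(352.2,294.6))))
print('win L,R,top,bot',f(346,253,.024),f(386,253,.024),f(366,225,.024),f(366,284,.024),'lead',f(403,255,.024))
# housing corners z=.06: 
for p in ((26,204),(47,324),(142,324),(123,203)): print(f(*p,.060))
cv2.imwrite('pics/w1c.png',cv2.resize(im[190:340,320:540],None,fx=3.6,fy=3.6))
E
```

```text
[(np.int32(2038), [515.6, 251.9], [500, 195, 33, 116], ((515.09423828125, 252.2818603515625), (18.77530288696289, 117.16675567626953), 8.820380210876465)), (np.int32(817), [331.8, 267.5], [328, 214, 9, 112], ((331.8420104980469, 269.480712890625), (7.498958110809326, 111.08456420898438), 0.9548412561416626))] [(np.int32(42), [48.0, 267.5], [43, 266, 11, 4], ((48.0, 267.5), (3.0, 10.0), 90.0)), (np.int32(418), [66.4, 286.4], [54, 275, 25, 23], ((66.75000762939453, 286.2500305175781), (19.798988342285156, 26.16295051574707), 45.0))]
gate centre top [0.5   0.175 0.068] [0.5241 0.0342 0.068 ]
stop top [0.5113 0.1985 0.027 ] [0.5389 0.0371 0.027 ]
panel [ 0.5426 -0.17    0.061 ]
ball (array([ 0.5388, -0.1505,  0.1052]), np.float64(0.0008726290975613784)) (array([ 0.5408, -0.1526,  0.1017]), np.float64(9.863793908865806e-05))
win L,R,top,bot [0.5252 0.0488 0.024 ] [0.5224 0.0846 0.024 ] [0.4981 0.0638 0.024 ] [0.5535 0.0701 0.024 ] lead [0.523  0.1001 0.024 ]
[ 0.494  -0.2055  0.06  ]
[ 0.5966 -0.2003  0.06  ]
[ 0.5902 -0.1203  0.06  ]
[ 0.4872 -0.1306  0.06  ]
```

View pics/w1c.png

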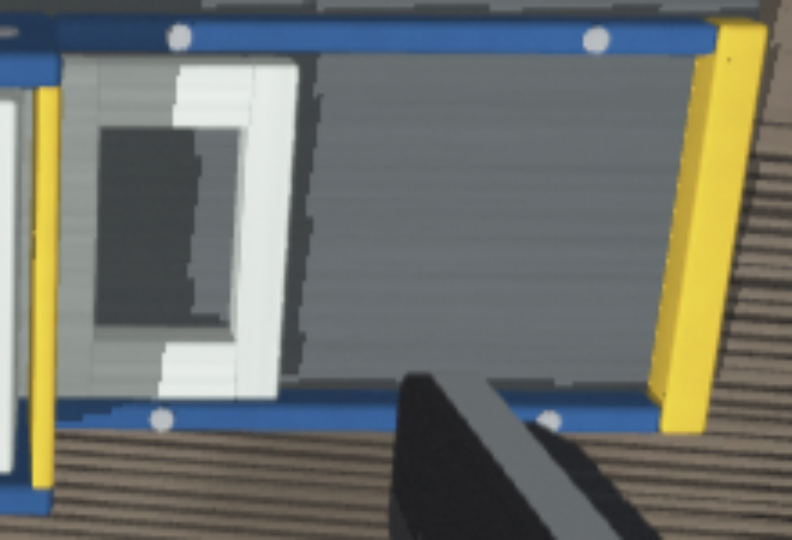

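send_rows(translation=[[10,-37,-5],[20,-74,-15],[30,-111,-25],[41,-148,-35],[52,-188,-45],[52,-188,-65],[52,-188,-95],[52,-188,-118]], dr=[[0,0,0],[0,0,0],[0,0,0],[0,0,0],[0,0,0],[0,0,0],[0,0,0],[0,0,0]], fingers=[85,85,85,85,85,85,85,85], force=20)

```text
clock: 2.15
eef_pos: [0.5426, -0.1771, 0.0864]
eef_rot: [-0.484, -0.515, 0.518, 0.481]
ft_force: [-0.7, 0.0, 0.3]
gripper_width: 0.0849
```

```bash
python3 - <<'E'
from h import *
T,s=wT(); print(s['eef_pos'],s['ft_force']); cv2.imwrite('pics/w2.png',snapshot('wrist'))
cv2.imwrite('pics/s2.png',cv2.resize(snapshot('scene')[200:380,220:420],None,fx=3.2,fy=3.2))
E
```

```text
[ 0.54261843 -0.17711123  0.08636056] [-0.71780043  0.04815158  0.31107666]
```

View pics/w2.png

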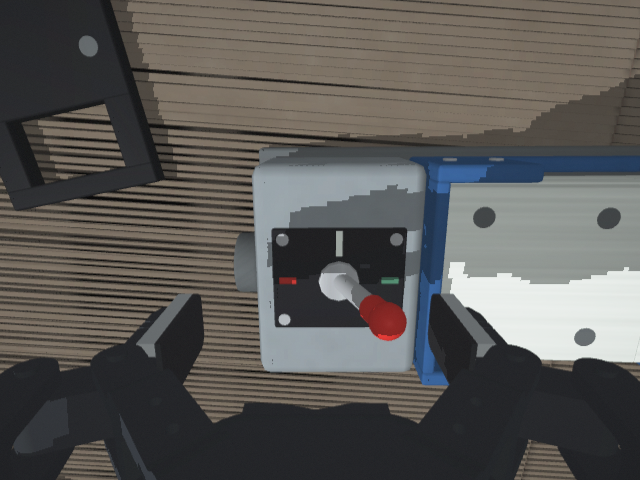

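View pics/s2.png

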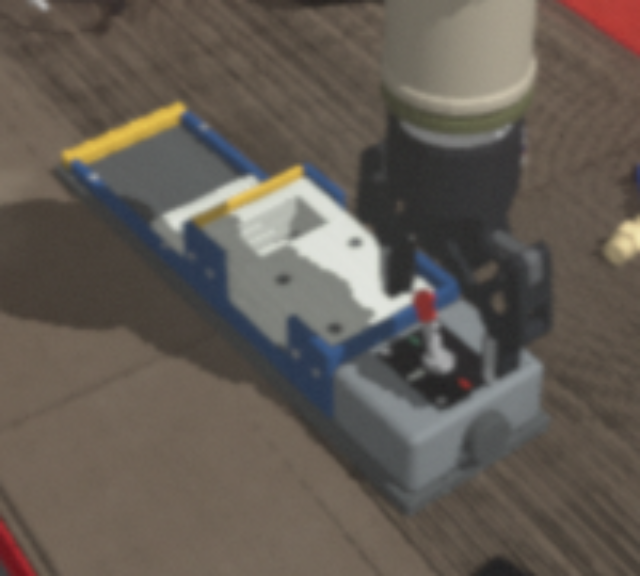

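The lever leans right, towards the chute, with the ball at (386,322) and the pivot on the panel at (339,280). Both pads straddle it. I'll compute the exact centre and correct for the overshoot.

```bash
python3 - <<'E'
from h import *
T,s=wT(); print(s['eef_pos'],s['qvel'].round(3)); im=cv2.imread('pics/w2.png')
for p in((340,278),(339,281)): print(onz('wrist',p,.061,T))
r=[b for b in blobs(im,(0,150,80),(6,255,255),(340,280,430,360),100)]; print([b[:3] for b in r]); print(onz('wrist',(387,322),.1015,T))
print(R.from_quat(s['eef_rot']).as_matrix().round(3))
E
```

```text
[ 0.54082763 -0.17549333  0.084744  ] [-0.002 -0.065 -0.006 -0.035 -0.009  0.069  0.012]
[ 0.53922191 -0.16541522  0.061     ]
[ 0.54075626 -0.165754    0.061     ]
[(np.int32(1464), [382.7, 317.3], [359, 295, 47, 46])]
[ 0.53954974 -0.15040529  0.1015    ]
[[-0.07  -0.006 -0.998]
 [ 0.998 -0.004 -0.07 ]
 [-0.004 -1.     0.006]]
```

send_rows(translation=[[0,4,1],[0,8,3],[0,8,3],[0,8,3],[0,8,3],[0,8,3],[0,8,3],[0,8,3]], dr=[[0,0,0],[0,0,0],[0,0,0],[0,0,0],[0,0,0],[0,0,0],[0,0,0],[0,0,0]], fingers=[85,85,75,65,55,50,45,40], force=20)

```text
clock: 2.92
eef_pos: [0.541, -0.1668, 0.0881]
eef_rot: [-0.482, -0.515, 0.52, 0.483]
ft_force: [0.2, 3.9, 1.8]
gripper_width: 0.0401
```

send_rows(translation=[[0,0,0],[0,0,0],[0,0,0],[0,0,0],[0,0,0],[0,0,0],[0,0,0],[0,0,0]], dr=[[0,0,0],[0,0,0],[0,0,0],[0,0,0],[0,0,0],[0,0,0],[0,0,0],[0,0,0]], fingers=[36,32,28,24,20,18,16,15], force=20)

```text
clock: 3.58
eef_pos: [0.541, -0.1669, 0.0881]
eef_rot: [-0.482, -0.515, 0.52, 0.483]
ft_force: [-0.5, 2.3, 0.9]
gripper_width: 0.0153
```

```bash
python3 - <<'E'
from h import *
T,s=wT(); print(s['eef_pos'],s['ft_force']); np.save('w3.npy',T); cv2.imwrite('pics/w3.png',snapshot('wrist'))
E
```

```text
[ 0.54097492 -0.16693918  0.08806501] [-0.52454201  2.31219134  0.90645523]
```

View pics/w3.png

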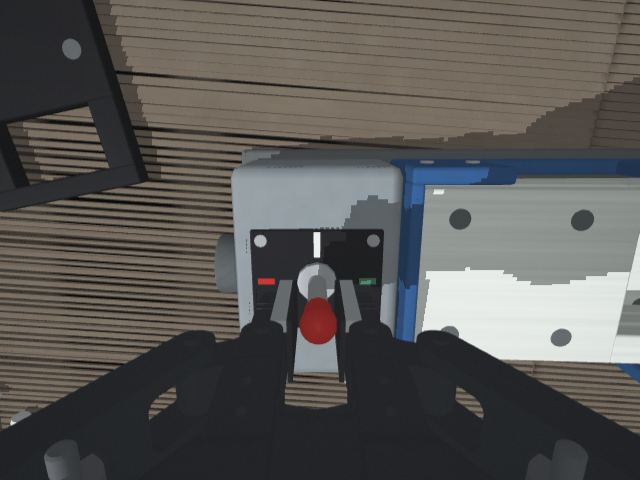

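The lever is upright: ball (318,321), pivot (317,282) and the white centre mark (317,243) are in one column. Now I'll release it and retreat upwards.

send_rows(translation=[[0,0,0],[0,0,0],[0,0,0],[0,0,10],[0,0,30],[0,0,60],[0,15,85],[0,40,100]], dr=[[0,0,0],[0,0,0],[0,0,0],[0,0,0],[0,0,0],[0,0,0],[0,0,0],[0,0,-0.1]], fingers=[25,35,40,40,40,40,40,40])

```text
clock: 4.3
eef_pos: [0.5415, -0.1297, 0.1912]
eef_rot: [0.509, 0.49, -0.493, -0.508]
ft_force: [-0.0, 0.3, 0.6]
gripper_width: 0.0403
```

```bash
python3 - <<'E'
from h import *
T,s=wT(); print(s['eef_pos'],s['ft_force']); np.save('w4.npy',T); cv2.imwrite('pics/w4.png',snapshot('wrist'))
E
```

```text
[ 0.54150695 -0.12966558  0.19118838] [-0.01337179  0.32592049  0.55583362]
```

View pics/w4.png

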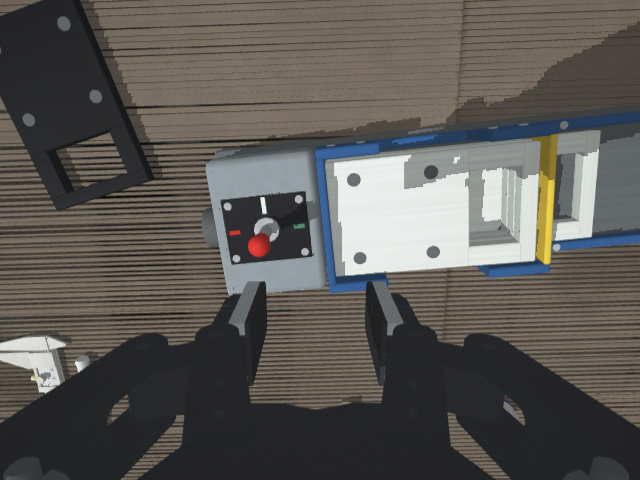

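The ball is at (259,245), well clear of the open fingers. I'll check where it stands.

```bash
python3 - <<'E'
from h import *
T=np.load('w4.npy'); im=cv2.imread('pics/w4.png')
b=[x for x in blobs(im,(0,150,80),(6,255,255),(240,225,280,270),100)]; print(b[0][:3])
print('ball',onz('wrist',b[0][1],.105,T),'pivot',onz('wrist',(266,229),.062,T))
s=get_state();M=R.from_quat(s['eef_rot']).as_matrix()
yaw=np.radians(94.3); x=-np.array([-np.sin(yaw),np.cos(yaw),0]);y=np.array([0,0,-1.])
print(R.from_matrix(np.c_[x,y,np.cross(x,y)]@M.T).as_rotvec(), np.array([.523,.0645,.1])-s['eef_pos'])
E
```

```text
(np.int32(412), [258.8, 245.0], [248, 233, 22, 24])
ball [ 0.54211374 -0.16719292  0.105     ] pivot [ 0.5425506  -0.16834029  0.062     ]
[ 7.77411568e-04 -4.96926883e-04 -1.45729081e+00] [-0.01982435  0.18666858 -0.09307202]
```

send_rows(translation=[[-2,20,0],[-4,40,0],[-7,60,0],[-9,80,0],[-12,105,0],[-14,130,0],[-16,150,0],[-18,165,0]], dr=[[0,0,-0.12],[0,0,-0.24],[0,0,-0.36],[0,0,-0.48],[0,0,-0.6],[0,0,-0.72],[0,0,-0.84],[0,0,-0.96]], fingers=[30,20,10,8,8,8,8,8])

```text
clock: 5.02
eef_pos: [0.5246, 0.045, 0.1936]
eef_rot: [-0.679, -0.198, 0.198, 0.679]
ft_force: [1.2, 0.6, -0.1]
gripper_width: 0.0081
```

send_rows(translation=[[-1,6,0],[-2,12,-10],[-2,17,-20],[-2,22,-30],[-2,22,-40],[-2,22,-50],[-2,22,-55],[-2,22,-55]], dr=[[0,0,-0.1],[0,0,-0.2],[0,0,-0.3],[0,0,-0.4],[0,0,-0.497],[0,0,-0.497],[0,0,-0.497],[0,0,-0.497]], fingers=[8,8,8,8,8,8,8,8])

```text
clock: 5.68
eef_pos: [0.522, 0.0668, 0.1378]
eef_rot: [-0.707, -0.026, 0.027, 0.707]
ft_force: [0.1, -0.3, -0.3]
gripper_width: 0.0078
```

```bash
python3 - <<'E'
from h import *
T,s=wT(); print(s['eef_pos'],s['ft_force']); np.save('w5.npy',T); cv2.imwrite('pics/w5.png',snapshot('wrist'))
cv2.imwrite('pics/s5.png',cv2.resize(snapshot('scene')[200:380,220:420],None,fx=3.2,fy=3.2))
M=R.from_quat(s['eef_rot']).as_matrix()
yaw=np.radians(94.3); x=-np.array([-np.sin(yaw),np.cos(yaw),0]);y=np.array([0,0,-1.])
print(R.from_matrix(np.c_[x,y,np.cross(x,y)]@M.T).as_rotvec())
E
```

```text
[0.52204919 0.06684437 0.13776982] [ 0.12618072 -0.2849712  -0.2864166 ]
[-0.00021789 -0.00171383  0.00032441]
```

View pics/w5.png

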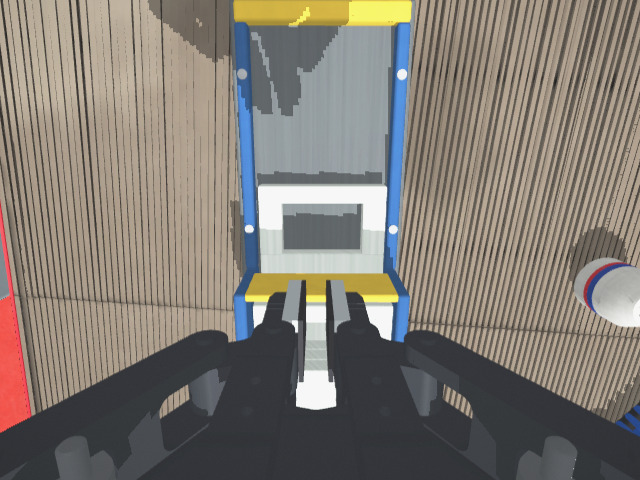

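View pics/s5.png

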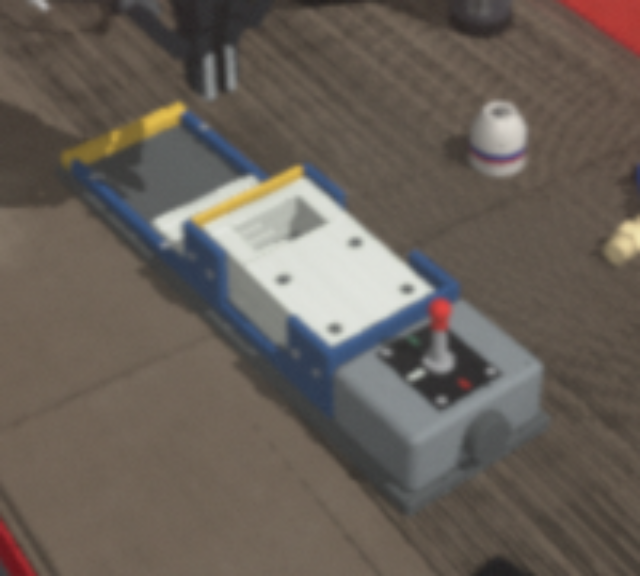

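The wrist view shows the window spanning about (283–362, 204–250), with the bar in front of it and the gate at row 275–300. In the scene view the lever stands upright.

```bash
python3 - <<'E'
from h import *
T=np.load('w5.npy'); im=cv2.imread('pics/w5.png')
f=lambda u,v,z=.024:onz('wrist',(u,v),z,T).round(4)
print('barin',f(322,204),'rear',f(322,250),'L',f(283,228),'R',f(362,228),'lead',f(322,185),'gate outer',f(322,275,.068))
print('stop inner',f(322,24,.024),'railL/R inner',f(249,150),f(392,150))
cv2.imwrite('pics/w5c.png',cv2.resize(im[160:310,230:410],None,fx=4,fy=4))
E
```

```text
barin [0.5248 0.0848 0.024 ] rear [0.5274 0.0519 0.024 ] L [0.499  0.0659 0.024 ] R [0.5539 0.07   0.024 ] lead [0.5238 0.0978 0.024 ] gate outer [0.5268 0.0501 0.068 ]
stop inner [0.516  0.1955 0.024 ] railL/R inner [0.4739 0.1173 0.024 ] [0.568  0.1243 0.024 ]
```

View pics/w5c.png

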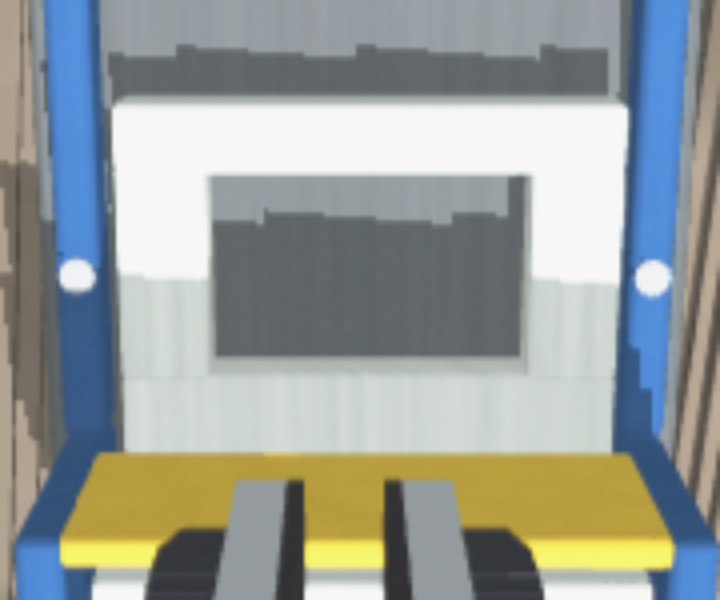

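send_rows(translation=[[3,0,-15],[3,0,-35],[3,0,-55],[3,0,-75],[3,0,-90],[3,0,-100],[3,0,-105],[3,0,-105]], dr=[[0,0,0],[0,0,0],[0,0,0],[0,0,0],[0,0,0],[0,0,0],[0,0,0],[0,0,0]], fingers=[8,8,8,8,8,8,8,8])

```text
clock: 6.45
eef_pos: [0.5256, 0.0664, 0.0333]
eef_rot: [-0.706, -0.026, 0.026, 0.707]
ft_force: [-0.8, -1.1, 0.6]
gripper_width: 0.008
```

```bash
python3 - <<'E'
from h import *
T,s=wT(); print(s['eef_pos'],s['ft_force']); np.save('w6.npy',T); cv2.imwrite('pics/w6.png',snapshot('wrist'))
E
```

```text
[0.52559716 0.06639283 0.0333408 ] [-0.79833468 -1.09576728  0.57401547]
```

View pics/w6.png

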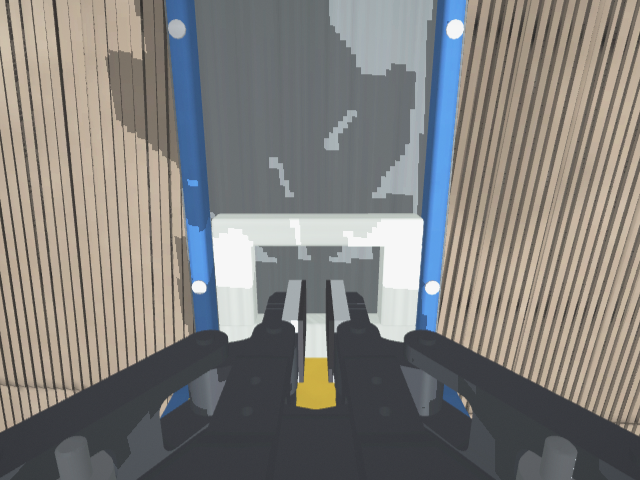

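The fingers at columns 285–347 sit inside the window (255–382, front edge at row 246). I'll descend into it.

send_rows(translation=[[0,0,-4],[0,0,-8],[0,0,-12],[0,0,-15],[0,0,-17],[0,0,-18],[0,0,-18],[0,0,-18]], dr=[[0,0,0],[0,0,0],[0,0,0],[0,0,0],[0,0,0],[0,0,0],[0,0,0],[0,0,0]], fingers=[8,8,8,8,8,8,8,8])

```text
clock: 7.17
eef_pos: [0.5258, 0.0664, 0.0159]
eef_rot: [-0.706, -0.026, 0.026, 0.707]
ft_force: [0.1, 0.3, 0.8]
gripper_width: 0.008
```

send_rows(translation=[[-0.4,5,0],[-0.8,10,0],[-1.1,15,0],[-1.5,20,0],[-1.9,25,0],[-2.3,30,0],[-2.6,35,0],[-3,40,0]], dr=[[0,0,0],[0,0,0],[0,0,0],[0,0,0],[0,0,0],[0,0,0],[0,0,0],[0,0,0]], fingers=[8,8,8,8,8,8,8,8])

```text
clock: 7.83
eef_pos: [0.5228, 0.1067, 0.016]
eef_rot: [-0.707, -0.026, 0.026, 0.707]
ft_force: [0.8, -2.0, 2.0]
gripper_width: 0.008
```

```bash
python3 - <<'E'
from h import *
T,s=wT(); print(s['eef_pos'],s['ft_force'],s['moment']); np.save('w7.npy',T); cv2.imwrite('pics/w7.png',snapshot('wrist'))
E
```

```text
[0.52278435 0.10670785 0.01602461] [ 0.78007985 -1.97485399  2.02394867] [-0.55634524 -0.00782962 -0.00933583]
```

View pics/w7.png

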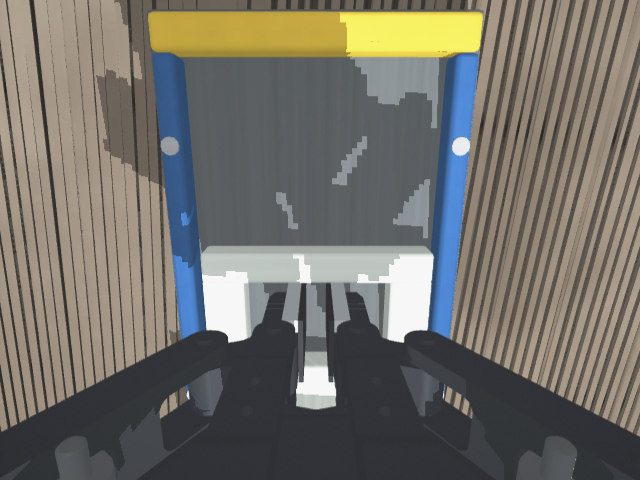

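The plate is being drawn squarely, with the fingers against the bar's inner face at row 282. The stop face is at row 57. I'll continue.

send_rows(translation=[[-0.4,6,0],[-0.9,12,0],[-1.3,18,0],[-1.8,24,0],[-2.2,30,0],[-2.7,36,0],[-3.2,42,0],[-3.6,48,0]], dr=[[0,0,0],[0,0,0],[0,0,0],[0,0,0],[0,0,0],[0,0,0],[0,0,0],[0,0,0]], fingers=[8,8,8,8,8,8,8,8])

```text
clock: 8.55
eef_pos: [0.519, 0.1568, 0.016]
eef_rot: [-0.706, -0.026, 0.026, 0.707]
ft_force: [0.6, -2.0, 0.8]
gripper_width: 0.0079
```

```bash
python3 - <<'E'
from h import *
T,s=wT(); print(s['eef_pos'],s['ft_force'],s['moment']); np.save('w8.npy',T); cv2.imwrite('pics/w8.png',snapshot('wrist'))
f=lambda u,v,z=.024:onz('wrist',(u,v),z,T).round(4)
cv2.imwrite('pics/s8.png',cv2.resize(snapshot('scene')[200:380,220:420],None,fx=3.2,fy=3.2))
E
```

```text
[0.51898593 0.15683358 0.01600122] [ 0.62183659 -1.95806453  0.78217795] [-0.52212753 -0.02095502  0.01263434]
```

View pics/w8.png

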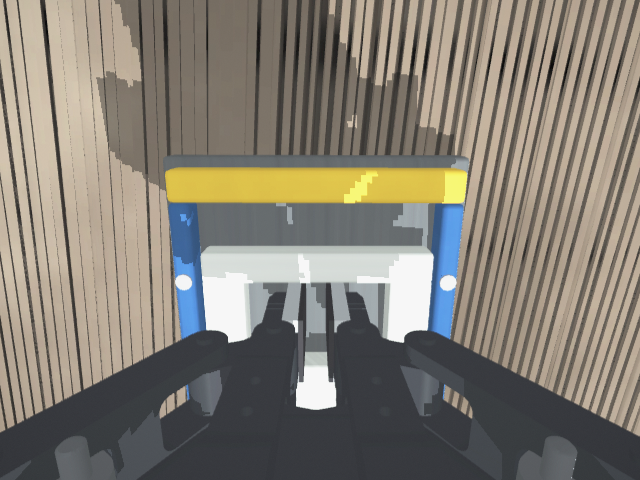

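View pics/s8.png

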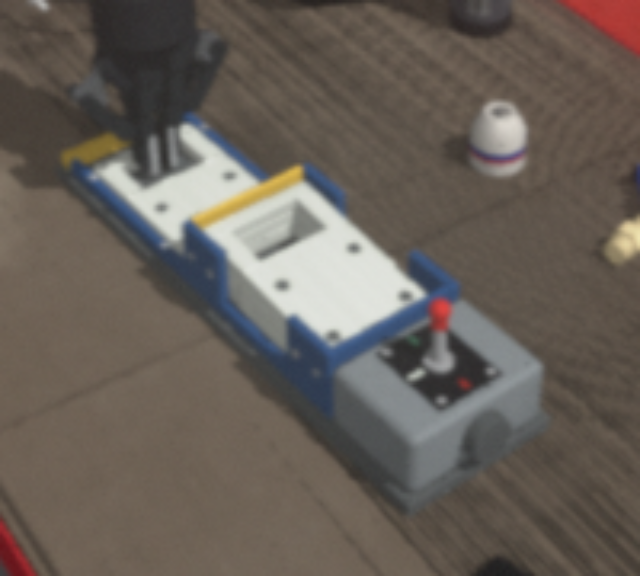

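There are about 17 mm to go: the bar's leading edge is at row 248 and the stop face at row 203. I'll close the gap slowly.

send_rows(translation=[[-0.2,3,0],[-0.4,6,0],[-0.7,9,0],[-0.9,12,0],[-1.0,13,0],[-1.1,14,0],[-1.1,15,0],[-1.2,16,0]], dr=[[0,0,0],[0,0,0],[0,0,0],[0,0,0],[0,0,0],[0,0,0],[0,0,0],[0,0,0]], fingers=[8,8,8,8,8,8,8,8])

```text
clock: 9.32
eef_pos: [0.5177, 0.1738, 0.0159]
eef_rot: [-0.706, -0.027, 0.027, 0.707]
ft_force: [0.1, -1.2, 0.1]
gripper_width: 0.0079
```

send_rows(translation=[[0,0.5,0],[0,1,0],[-0.1,1,0],[-0.1,1.5,0],[-0.1,1.5,0],[-0.1,2,0],[-0.1,2,0],[-0.1,2,0]], dr=[[0,0,0],[0,0,0],[0,0,0],[0,0,0],[0,0,0],[0,0,0],[0,0,0],[0,0,0]], fingers=[8,8,8,8,8,8,8,8])

```text
clock: 9.98
eef_pos: [0.5176, 0.1756, 0.0159]
eef_rot: [-0.706, -0.027, 0.027, 0.707]
ft_force: [0.2, -1.0, -0.0]
gripper_width: 0.0079
```

```bash
python3 - <<'E'
from h import *
T,s=wT(); print(s['eef_pos'],s['ft_force'],s['moment']); im=snapshot('wrist');cv2.imwrite('pics/w9.png',cv2.resize(im[140:350,140:480],None,fx=2.3,fy=2.3))
E
```

```text
[0.51757533 0.17564406 0.0159188 ] [ 0.21419935 -0.98521713 -0.02775156] [-0.37284654  0.00604519 -0.01708819]
```

View pics/w9.png

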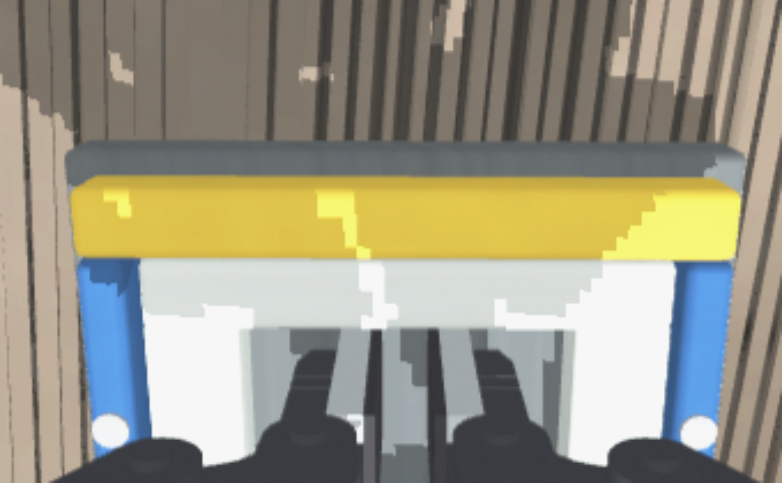

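The plate looks nearly against the stop, but the force hasn't risen yet. I'll push a little further.

send_rows(translation=[[0,0.5,0],[0,1,0],[0,1,0],[0,1.5,0],[0,1.5,0],[-0.1,2,0],[-0.1,2,0],[-0.1,2,0]], dr=[[0,0,0],[0,0,0],[0,0,0],[0,0,0],[0,0,0],[0,0,0],[0,0,0],[0,0,0]], fingers=[8,8,8,8,8,8,8,8])

```text
clock: 10.7
eef_pos: [0.5175, 0.1758, 0.0159]
eef_rot: [-0.707, -0.026, 0.026, 0.707]
ft_force: [1.5, -7.5, 1.3]
gripper_width: 0.0078
```

The force rose to 7.5 N with no further travel at y = 0.1758 m (0.175 predicted), so the plate is home. I'll back off inside the window and lift straight up.

send_rows(translation=[[0.2,-3,0],[0.4,-6,0],[0.4,-6,0],[0.4,-6,4],[0.4,-6,12],[0.4,-6,30],[0.4,-6,60],[0.4,-6,95]], dr=[[0,0,0],[0,0,0],[0,0,0],[0,0,0],[0,0,0],[0,0,0],[0,0,0],[0,0,0]], fingers=[8,8,8,8,8,8,8,8])

```text
clock: 11.37
eef_pos: [0.517, 0.1697, 0.1114]
eef_rot: [0.707, 0.025, -0.027, -0.706]
ft_force: [0.7, 1.1, 0.2]
gripper_width: 0.008
```

send_rows(translation=[[0,-10,20],[0,-25,50],[0,-40,80],[0,-60,100],[0,-80,110],[0,-100,120],[0,-100,120],[0,-100,120]], dr=[[0,0,0],[0,0,0],[0,0,0],[0,0,0],[0,0,0],[0,0,0],[0,0,0],[0,0,0]], fingers=[8,8,8,8,8,8,8,8])

```text
clock: 12.03
eef_pos: [0.5171, 0.0692, 0.2328]
eef_rot: [-0.706, -0.025, 0.026, 0.707]
ft_force: [0.3, 0.3, 0.6]
gripper_width: 0.0081
```

```bash
python3 - <<'E'
from h import *
T,s=wT(); print(s['eef_pos'],s['ft_force']); np.save('w10.npy',T); cv2.imwrite('pics/w10.png',snapshot('wrist'))
im=snapshot('scene'); cv2.imwrite('pics/s10f.png',im); cv2.imwrite('pics/s10.png',cv2.resize(im[200:380,220:420],None,fx=3.2,fy=3.2))
cv2.imwrite('pics/t10.png',snapshot('top'))
E
```

```text
[0.51709162 0.06917548 0.23275596] [0.31176217 0.25883062 0.57941733]
```

View pics/w10.png

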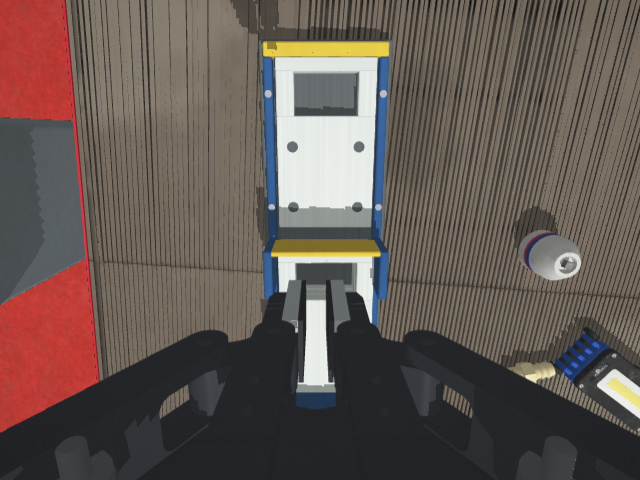

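View pics/s10.png

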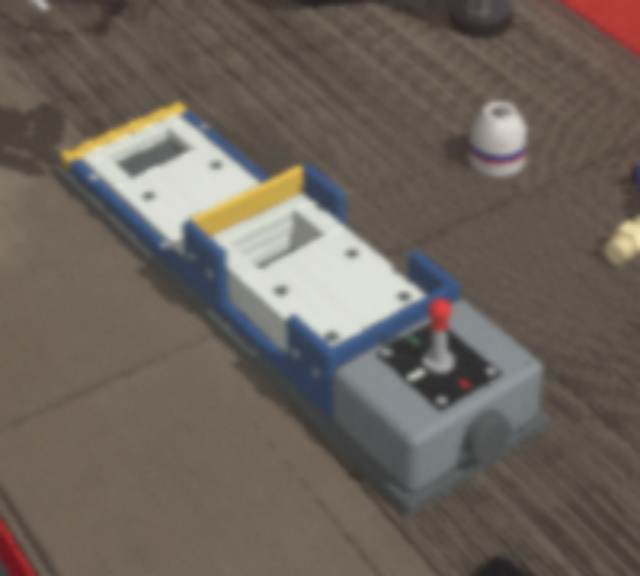

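View pics/t10.png

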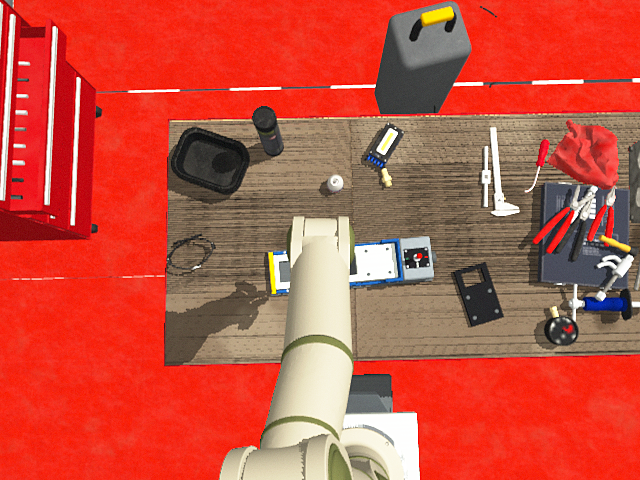

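The bottom plate sits against the stop in the chute, and the lever is upright. The gate's inner face now shows above the stack, so the stack has dropped. I'll check the stack's level and flatness, the stop gap and the bystanders numerically.

```bash
python3 - <<'E'
from h import *
np.set_printoptions(precision=1,suppress=True)
yaw=np.radians(94.3); fx=np.array([np.cos(yaw),np.sin(yaw),0]); fy=np.array([-fx[1],fx[0],0]);O=np.array([.5247,.0384,0])
F=lambda P:np.array([(P-O)@fx,(P-O)@fy,P[2]])*1e3
a=cv2.imread('pics/scene0.png');b=cv2.imread('pics/s10f.png')
def dots(im):
    g=cv2.cvtColor(im,cv2.COLOR_BGR2GRAY); out=[]
    for u,v in((354,242+4),(282,285),(405,292),(333,332)):
        x,y=220+u/3.2,200+v/3.2; x0,y0=int(x)-5,int(y)-6
        p=g[y0:y0+13,x0:x0+11].astype(float); w=np.clip(170-p,0,None); 
        m=np.argwhere(w>20); yy,xx=np.mgrid[:13,:11]; out.append((x0+(w*xx).sum()/w.sum(),y0+(w*yy).sum()/w.sum()))
    return np.array(out)
da,db=dots(a),dots(b); print(da,db)
for p,q in zip(da,db): print('before@60',F(onz('scene',p,.060)),'after@48',F(onz('scene',q,.048)))
T=np.load('w10.npy'); f=lambda u,v,z:F(onz('wrist',(u,v),z,T))
print('plate rear',f(325,240,.024),'stop face',f(326,57,.030),'holes',f(292,147,.024),f(359,147,.024),f(293,207,.024),f(357,207,.024))
cv2.imwrite('pics/s10z.png',cv2.resize(b[245:315,280:370],None,fx=8,fy=8,interpolation=2))
w=cv2.imread('pics/w10.png'); cv2.imwrite('pics/w10z.png',cv2.resize(w[30:310,250:400],None,fx=2.1*1.2,fy=2.1,interpolation=2))
E
```

```text
[[332.7 272.6]
 [305.6 291.3]
 [349.  293.6]
 [323.9 307.3]] [[332.4 272.3]
 [307.1 290.6]
 [348.7 290.5]
 [323.7 307.4]]
before@60 [-78.1 -43.8  60. ] after@48 [-65.4 -52.9  48. ]
before@60 [-89.8  37.5  60. ] after@48 [-79.1  26.4  48. ]
before@60 [-151.3  -28.3   60. ] after@48 [-133.7  -42.7   48. ]
before@60 [-150.9   36.7   60. ] after@48 [-140.9   29.9   48. ]
plate rear [-3.8 -3.4 24. ] stop face [157.   -3.5  30. ] holes [83.6 26.7 24. ] [ 83.4 -33.8  24. ] [28.6 26.8 24. ] [ 28.4 -33.4  24. ]
```

View pics/s10z.png

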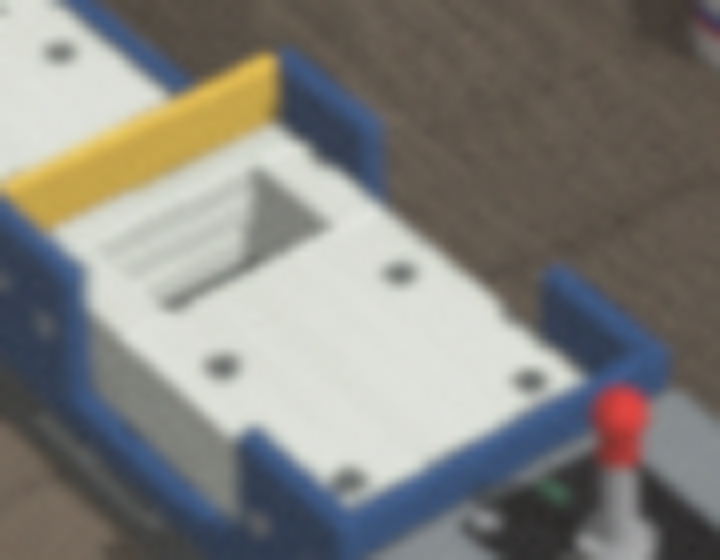

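View pics/w10z.png

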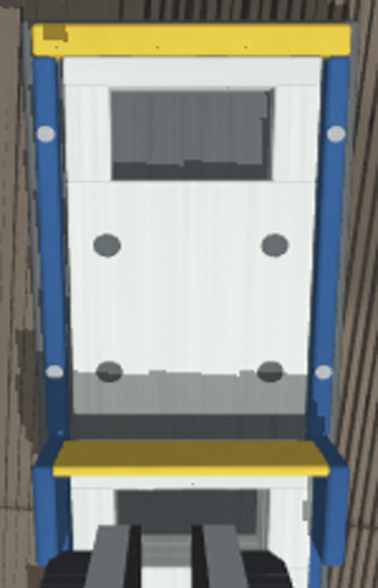

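The wrist zoom shows no gap at the stop and a clear dark deck strip between the plate's rear and the gate. I picked the stack's screw dots badly in that check, so I'll redo it with positions read from the zooms.

```bash
python3 - <<'E'
from h import *
np.set_printoptions(precision=1,suppress=True)
yaw=np.radians(94.3); fx=np.array([np.cos(yaw),np.sin(yaw),0]); fy=np.array([-fx[1],fx[0],0]);O=np.array([.5247,.0384,0])
F=lambda P:np.array([(P-O)@fx,(P-O)@fy,P[2]])*1e3
A=[(230+u/4.2,225+v/4.2) for u,v in((424,213),(330,262),(492,274),(398,326))]
B=[(280+u/8,245+v/8) for u,v in((400,272),(221,366),(530,380),(350,480))]
for p,q in zip(A,B): print(F(onz('scene',p,.060)),F(onz('scene',q,.048)))
T=np.load('w10.npy'); f=lambda u,v,z:F(onz('wrist',(u,v),z,T))
print('rear',f(325,226.7,.024),'gate top outer',f(325,30+467/2.1,.068),'lead',f(326,57,.024))
b=cv2.imread('pics/s10f.png')
red=blobs(b,(0,150,80),(6,255,255),(345,285,370,320),15);print([r[:3] for r in red]); print(proj('scene',O-fx*.206+[0,0,.105]),F(onz('scene',(357.5,297),.105)))
E
```

```text
[-83.7 -34.5  60. ] [-79.9 -34.7  48. ]
[-83.8  25.5  60. ] [-80.1  25.7  48. ]
[-141.  -32.   60.] [-135.1  -34.7   48. ]
[-141.3   27.1   60. ] [-135.5   25.4   48. ]
rear [ 9.4 -3.4 24. ] gate top outer [-2.2 -2.4 68. ] lead [158.1  -3.7  24. ]
[(np.int32(31), [357.1, 297.8], [355, 294, 5, 9])]
[356.4 297.7] [-205.9   -2.8  105. ]
```

All the checks agree: four dots on the top plate form a flat 55 × 60 mm rectangle at the dropped height, plate 1's rear is about 10 mm clear of the gate, and the ball is at x ≈ −206 mm.

```bash
python3 - <<'E'
from h import *
a=cv2.imread('pics/top0.png');b=cv2.imread('pics/top0.png' if 0 else 'pics/t10.png')
for n,(x0,y0,x1,y1) in dict(chuck=(322,170,350,197),brass=(376,165,396,190),glasses=(160,228,222,280)).items(): print(n,cv2.absdiff(a[y0:y1,x0:x1],b[y0:y1,x0:x1]).mean())
print(get_state()['clock'],hand_in())
E
```

```text
chuck 4.244268077601411
brass 4.422
glasses 4.033705541770058
the job is handed in; nothing more can be done
12.1833 None
```

I set the switch to off first, then pulled the bottom plate along the chute onto the yellow end stop, and handed the job in at about 12.2 s. The hand-in gave no verdict.

**How it was done:**
- **Switch:** I closed the gripper around the ball at its centre position, which pushed the lever upright, then released it.
- **Plate:** I hooked the nearly closed fingers in the window and drew the plate flat along the chute. At the stop the force rose to 7.5 N with no further travel. I then backed off inside the window and lifted clear.

**Last checks:**
- **Switch:** the ball is at feeder x ≈ −206 mm, which is centre.
- **Bottom plate:** there is no visible gap at the stop. The plate's leading edge measured x ≈ 158 mm and its rear end about 9–12 mm past the gate. That agrees with home (160 and 10 mm) within the calibration.
- **Other three plates:** the top plate's screw dots fit a flat 55 × 60 mm rectangle at the dropped height. I judged the two plates below it only from that. The stack measured about 3 mm off in x, slightly more than calibration error alone.
- **Bystanders:** the chuck, brass fitting and glasses show no change in the top view beyond image noise. The tool ended about 0.23 m above the bench, touching nothing.

One check failed at first: my automatic pick of the screw dots, and one pixel row for the plate's rear edge, were wrong. I redid both from the zoomed pictures, and the figures above are from that second pass.

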